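# Set the tile cutter's swinging fence for a diagonal cut

### The job

Set the tile cutter for a diagonal cut, pushing with a fingertip: push the fence's clamp lever round anticlockwise (seen from above) to loosen it, swing the fence arm round until its guiding edge lies on the long 45 degree line scribed on the bed, then push the lever clockwise, back round to its stop, to lock the fence there. Do not force the lever, leave the fence where it is until the clamp is loose, and leave the tile on the bed and everything else about the bench where it lies.

Things in the scene. Friction and masses are not known exactly. Their poses are not given: they have to be found in the camera images.
- cutter: Rail tile cutter, fixed. Grey bed 280 (x) by 580 mm (y), top 30 mm above the bench. Origin at bench level below the rails' middle; x away from the robot, y along the rails to the pivot end, z up. Twin rails above x = 0, tops 89 mm over the bench; end towers at y = +-265 mm, 104 mm high. Carriage at y = -170 mm, its handle rising towards -y to 200 mm over the bench.
- pivot (a point): Fence pivot axis (vertical) at the bed's top surface, under the rails, at x = 0, y = 190 mm in the cutter's frame.
- fence (a joint): Fence angle about the pivot, rad: 0 = square to the rails, pointing along the cutter's -x; grows anticlockwise from above, towards the middle of the bed; 0.785 = on the 45 degree line. Range -0.05 to 1.10; starts 0 to 0.35. Friction 1.2 N m whatever the clamp's state: it stays where left, and about 6 N at 195 mm from the pivot moves it.
- fence_end (a point): Outer end of the fence's guiding edge, 228 mm from the pivot axis, 41 mm above the bench. The fence is a straight aluminium bar 25 mm wide, 31 to 52 mm above the bench. Its guiding edge (the side facing the middle of the bed) lies on the radius through the pivot axis; the bar lies behind that radius.
- fence_back (a point): Point on the fence's back face (opposite the guiding edge), 195 mm out from the pivot along the bar, 41 mm above the bench: pushing here swings the fence to larger angles. At small angles this part of the bar overhangs the bed's edge.
- line45_end (a point): Outer end, 190 mm from the pivot, of the long dark 45 degree line scribed on the bed from near the pivot. The only other long line is the 0 degree one, square to the rails, ending 139 mm from the pivot; the short lines every 5 degrees are on an aluminium protractor strip.
- clamp (a joint): Clamp lever's angle about its vertical hub, rad: 0 = tight stop (lever at right angles to the fence, on its back side); grows anticlockwise from above; 1.5 = loose stop (lever lies over the fence, pointing to its outer end). Loose above 1.0, tight below 0.2. Starts 0 to 0.1. Friction 0.12 N m (2.5 N near its end): it stays where left.
- clamp_hub (a point): Top of the clamp's hub, on its axis, 75 mm above the bench, on the fence's centreline 95 mm out from the pivot; it travels with the fence. The hub is 20 mm in diameter.
- clamp_tip (a point): Centre of the outer end of the black clamp lever, 60 mm from the hub's axis, 77 mm above the bench. The lever is a round bar 11 mm thick near the hub and 14 mm over its outer half, rising slightly outwards; its outer half clears the fence's top (52 mm above the bench) by 13 mm or more.
- tile: Terracotta tile 100 x 100 x 9 mm lying loose on the bed towards the carriage; origin at the centre of its underside. Leave it.
- offcut: Terracotta offcut 50 x 35 x 9 mm lying loose on the bed beyond the rails; origin at the centre of its underside. Leave it.
- pencil: Pencil 170 mm long, 8 mm thick, lying on the bench in front of the cutter; origin under its middle. Leave it.
- hammer: Hammer lying on the bench to the left. Leave it.
- nippers: Tile nippers, 210 mm long, lying on the bench to the left. Leave them.
- bowl: White bowl of mosaic pieces, 124 mm wide, 50 mm high, on the bench at the right; origin under its centre. Leave it.
- stack: Stack of five 100 mm tiles, 45 mm high, on the bench at the left; origin under its centre. Leave it.
- glue: White glue bottle, 64 mm wide, 170 mm high, standing on the bench at the left; origin under its centre. Leave it.

How it is judged:
On the way, in this order (a step that is already met when the one before it is completed fails the run):
1. the clamp lever is pushed round to loose while the fence is still where it was (value of joint clamp above 1 rad and distance of fence_end from where it was at the start of the episode below 0.015 m), for 0.1 s.
2. with the clamp loose, the fence is swung onto the 45 degree line (value of joint fence between 0.7504 and 0.8204 rad and value of joint clamp above 0.9 rad), for 0.2 s.
3. the clamp lever is pushed back tight with the fence on the line (value of joint fence between 0.7504 and 0.8204 rad and value of joint clamp below 0.2 rad), for 0.2 s.
At the end, for the whole second after the job is handed in: The fence's guiding edge is within 2 degrees (0.035 rad) of the 45 degree line and at rest, the clamp lever is back within 0.2 rad of its tight stop, and every loose thing is within 20 mm of where it lay (all of step 3 and velocity of joint fence between -0.02 and 0.02 rad/s and distance of each of tile, offcut, pencil, hammer, nippers, bowl, stack, glue from where it was at the start of the episode below 0.02 m); the robot touches nothing.
It fails at once if the tile or the offcut on the bed is lifted, carried or pushed about (more than 20 mm) (distance of any of tile, offcut from where it was at the start of the episode above 0.02 m).
It fails at once if anything lying about the bench is lifted, carried or pushed about (more than 20 mm) (distance of any of pencil, hammer, nippers, bowl, stack, glue from where it was at the start of the episode above 0.02 m).
It fails at once if the clamp lever is squeezed or forced (more than 40 N from the fingers) (contact force between the fingers and clamp above 40 N).
It also fails if it takes over 66 s, if anything falls off the work surface, if the arm or the gripper's body presses on something with over 40 N, if the wrist force passes 120 N, or if a joint passes its speed limit or range.

### The arm

A 6-joint arm with a two-finger parallel gripper is mounted at the origin on the work surface. World frame = base frame: x ahead of the robot, y to its left, z up, the work surface at z = 0. Lengths are in m, angles in rad, forces in N, time in s.
With the tool pointing down it reaches from about 0.3 to 0.875 m from the base axis. Payload 6.4 kg.
Tool frame: the origin (TCP) lies midway between the tips of the shut fingers; the grasp point (between the pads) lies 19 mm behind it; x points along the fingers, y is the direction in which the jaws open and shut, and the axes are right-handed (so a half turn about x gives the same grasp; the last joint's range is limited). The gripper opens to 85 mm and grips with 20 to 120 N. Pads are 22 mm wide; open, the fingers measure 114 mm over their backs; the gripper's body (76 mm by 85 mm) begins 54 mm behind the grasp point. The pads swing forward as they close: fully open they stand 13 mm farther back than shut.
Start: joints at [-1.345, 0.181, 1.607, -0, 1.354, -0.206], TCP at [0.241, -0.522, 0.231] pointing down, gripper open.
Joint ranges: [-2.99, 2.99], [-0.89, 2.07], [0.3, 2.58], [-1.14, 4.28], [0, 2.63], [-3.12, 3.12]. Speed limits (rad/s): [2.57, 2.57, 3.01, 3.14, 3.14, 3.14].

### API

Orientations are given as a unit quaternion [w, x, y, z].
In Python, from bench import ctrl gives the robot as it stands.
- The arm moves only by the tool step_arm, never from a script. Its argument "motion" is a list of rows, each a list of 7 numbers: the shift along the tool's x, y, z in mm, then the turn, a rotation vector about the tool's x, y, z in degrees, then the closure in counts, from 0 (fully open) to 255 (shut). In form: [[tx, ty, tz, rx, ry, rz, hand], ...]. A call has 1 to 10 rows; each row is the pose to reach, as a shift and turn from the pose commanded when the call began, along the tool's axes at that moment; what a row does not reach only later rows make up. A row lasts 1/8 s, in which the tool goes at most 62.5 mm and 10.7 degrees, less where a joint would pass 70% of its speed; a pose out of reach is approached as far as the arm can. A call with a gripper value outside its range is refused whole. The fingers move at their own pace and stop on an object; the grip force is fixed at half the most. Time passes only in rows, so rows that repeat a pose let the fingers close. It gives the time, the measured TCP pose, the force and the opening at its end, in the units of the state.
- ctrl.get_obs(): the state, without advancing time (a new reading comes with each control period).
- ctrl.camera(name): name is "side" or "top" or "wrist"; returns (picture, depth): 384x512x3 uint8, red, green, blue; 384x512 float32, m along the optical axis (not along the pixel's ray), 0 where there is no reading.
- ctrl.camera_info(name): a dict with "fx", "fy", "cx", "cy" (pixels), "T" (4x4, takes a point from camera to world coordinates); the wrist camera has in their place "hand_eye" (4x4, takes a point from camera to tool coordinates, whose origin is the TCP and whose axes are the tool frame's). Camera axes: x right, y down, z forward; pixel columns grow to the right and rows downward; lengths in m; the calibration is good to about 2 mm. A picture is of the moment at which its call begins: read the wrist's pose just before it. camera_info takes no time and is no camera call.
- ctrl.hand_in(): hands the job in, once; it reports no verdict.
The state is a dict: "time_s": time; "q": joint angles; "dq": joint speeds; "joint_efforts": joint torques, N m; "eef_pos": TCP position; "eef_rot": TCP orientation; "wrist_force": force on the tool from outside, world axes, zero at the start; "torque": the same for the moment, N m; "opening": opening from 0.0 (shut) to 1.0 (fully open).
Only numpy, scipy, OpenCV 4.12 (cv2) and the standard library are available. Lean on these libraries where they do the work, as an engineer would, in place of code of your own. Each camera call takes 0.05 s, during which the arm holds its last target. There are 200 camera calls.

## Working session

There is one attempt and no reset: what is moved stays moved. The work goes in short steps, Python scripts to look and compute and a tool call to move; the robot and the scene stay as the last step left them, time stands still between calls to the robot, and variables do not carry over. Pictures are saved under pics/ and viewed, about 8 in all and at most 12, crops included, and the job is handed in when it is done.

Besides the shell and the picture viewer there is one more tool, called as a command line: name --pt "numbers of a row" for each row, then --argument value for the rest. step_arm: Moves the arm, as the interface text tells. Its arguments: {"type":"object","properties":{"motion":{"type":"array","items":{"type":"array","items":{"type":"number"}}}},"required":["motion"]}

```bash
mkdir -p pics; ls
python3 - <<'E'
from bench import ctrl
import cv2,numpy as np
np.set_printoptions(precision=4,suppress=True)
print(ctrl.get_obs())
for n in("top","side"):
    p,d=ctrl.camera(n); cv2.imwrite(f"pics/{n}0.png",p[:,:,::-1]); np.savez(f"{n}0.npz",p=p,d=d); print(n,ctrl.camera_info(n))
print(ctrl.camera_info("wrist"))
E
```

```text
pics
{'time_s': 0.0, 'q': array([-1.3453,  0.1815,  1.608 , -0.    ,  1.3538, -0.2063]), 'dq': array([-0.0006, -0.    , -0.0006,  0.0006, -0.    , -0.001 ]), 'joint_efforts': array([  0.0016, -44.4871, -35.1332,  -0.0001,   0.0092,  -0.    ]), 'eef_pos': array([ 0.2405, -0.5217,  0.2304]), 'eef_rot': array([-0.1509, -0.6907, -0.1521,  0.6907]), 'wrist_force': array([0.3953, 0.7993, 0.2909]), 'torque': array([-0.0454, -0.0045, -0.0195]), 'opening': 1.005459015620876}
top {'fx': 481.06385705185426, 'fy': 481.06385705185426, 'cx': 251.9182689534861, 'cy': 193.67395667287167, 'T': array([[ 0.0221, -0.9813,  0.1912,  0.2692],
       [-0.9998, -0.0213,  0.0061,  0.0532],
       [-0.002 , -0.1913, -0.9815,  1.5209],
       [ 0.    ,  0.    ,  0.    ,  1.    ]])}
side {'fx': 362.26186705191657, 'fy': 362.26186705191657, 'cx': 251.26592778568255, 'cy': 187.57877346038833, 'T': array([[-0.988 , -0.1304,  0.083 ,  0.4105],
       [-0.1534,  0.7614, -0.6299,  0.8927],
       [ 0.019 , -0.6351, -0.7722,  1.1017],
       [ 0.    ,  0.    ,  0.    ,  1.    ]])}
{'fx': 305.14197468288614, 'fy': 305.14197468288614, 'cx': 259.1397539888178, 'cy': 190.19363239163886, 'hand_eye': array([[ 0.0011, -0.2631,  0.9648, -0.1427],
       [ 1.    ,  0.0006, -0.001 , -0.0001],
       [-0.0003,  0.9648,  0.2631, -0.0657],
       [ 0.    ,  0.    ,  0.    ,  1.    ]])}
```

View pics/top0.png

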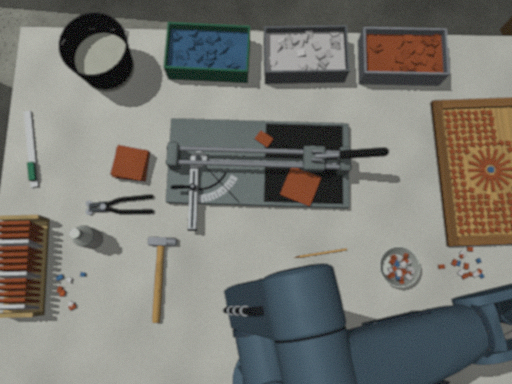

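View pics/side0.png

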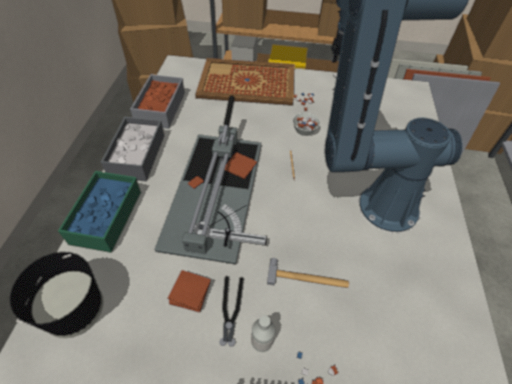

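Top view: the fence runs from about (193,165) to (193,230) and the lever points left, with its dark tip near (172,187). The bed corners are near (168,121) and (350,207). Next I'll measure these with heights and enlarge the crop.

```bash
cat > h.py <<'E'
import numpy as np,cv2
from bench import ctrl
np.set_printoptions(precision=4,suppress=True)
def pts(d,ci):
    v,u=np.mgrid[:d.shape[0],:d.shape[1]]
    c=np.stack([(u-ci["cx"])/ci["fx"]*d,(v-ci["cy"])/ci["fy"]*d,d],-1)
    return c@ci["T"][:3,:3].T+ci["T"][:3,3]
def ray(u,v,z,ci):
    r=ci["T"][:3,:3]@[(u-ci["cx"])/ci["fx"],(v-ci["cy"])/ci["fy"],1]; o=ci["T"][:3,3]
    return o+r*(z-o[2])/r[2]
E
python3 - <<'E'
from h import *
f=np.load("top0.npz");p,d=f["p"],f["d"];ci=ctrl.camera_info("top");P=pts(d,ci)
z=P[...,2]
print("bench z",np.median(z[270:300,170:220]),"bed z",np.median(z[130:145,200:240]))
# bed: raised region
m=((z>.02)&(z<.12)); 
box=np.zeros_like(m);box[112:215,160:360]=1
m8=(m&box).astype(np.uint8);m8=cv2.morphologyEx(m8,cv2.MORPH_OPEN,np.ones((21,21)))
c=max(cv2.findContours(m8,0,2)[0],key=cv2.contourArea);r=cv2.minAreaRect(c);print(r,cv2.boxPoints(r))
B=np.array([ray(u,v,.03,ci)[:2] for u,v in cv2.boxPoints(r)]);print(B,np.linalg.norm(np.diff(B,axis=0),axis=1))
for v in range(160,240,5): print(v,(z[v,165:215:2]*1000).astype(int))
k=p[110:240,155:275,::-1];cv2.imwrite("pics/crop0.png",cv2.resize(k,None,fx=4.6,fy=4.6,interpolation=cv2.INTER_CUBIC))
E
```

```text
bench z 0.0016656146428187801 bed z 0.03148789111029393
((228.5, 161.5), (85.0, 109.0), 90.0) [[174. 119.]
 [283. 119.]
 [283. 204.]
 [174. 204.]]
[[ 0.8019  0.3217]
 [ 0.8095 -0.0332]
 [ 0.5288 -0.0359]
 [ 0.5213  0.3068]] [0.355  0.2808 0.3428]
160 [  89  104  105   99  106   97   93   92   88   83   87   90   86   88
   86 1520   89   83   86   87   88   29   34   34   28]
165 [  5  98 100  99  95  93  82  48  28  33  35  35  35  50  50  50  51  44
  47  38  33  34  28  30  28]
170 [   5   32   32   28   35   32   28   34   28   32   31   34   27   55
   52   56   48 1520   35   31   33   28   24   33   29]
175 [ 4 32 34 28 32 33 31 31 33 26 35 36 28 49 50 54 53 34 35 31 33 29 25 34
 35]
180 [ 3 35 28 29 34 35 36 29 31 27 34 28 50 51 53 50 49 30 31 33 33 30 28 30
 30]
185 [ 1 30 31 86 87 84 75 82 78 78 77 75 74 79 78 54 43 33 32 32 33 31 30 29
 34]
190 [ 3 35 31 29 29 36 29 30 32 31 31 30 52 58 52 53 34 31 27 35 31 28 33 32
 30]
195 [31 31 33 25 35 33 33 29 30 29 27 30 48 53 56 51 31 37 35 28 32 25 33 27
 30]
200 [34 35 29 31 36 30 35 28 32 29 33 25 55 50 52 54 32 28 35 27 36 27 33 30
 26]
205 [ 2  3  4  4  1  3  0 -1 -3  7  4 -1 50 49 51 60  2  2  7 -2  0  4  1  0
 -2]
210 [ 3  5  6  0  2  1 -6  8  0  1  3  0 52 60 52 49  3  7  0  2 -3  8  3 10
  0]
215 [ 2  3  6  0  0  4  3  0 -4 -4  5  2 59 53 52 52  5 -4  3 -1  0  4  1 -5
  8]
220 [ 2  0 -2 -5  7  0  2  0  4  0  4 -3 50 59 56 52  2  1  4  0  0 -2  0  2
  6]
225 [-2  3  2  3  5 -4  1  5  0 -2  3  4 57 50 53 49  4  7  0  2  0  0  0  4
 -3]
230 [ 4  4  3  1  0  5  0 -1  4  8 -2 43 39 48 43 42  8  0  1 -5  4  3 -1  2
  0]
235 [ 0  2  5  0  0  3  2  3  3  4  3 -2  6  1  0  6  3 -1  1 -3  1  2  4  3
  1]
```

View pics/crop0.png

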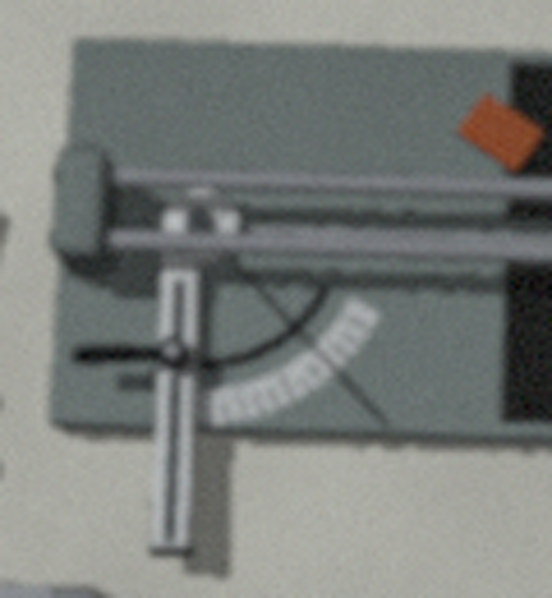

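The crop shows these points:

| Feature | Crop pixel |
|---|---|
| Hub | (175,350) |
| Lever tip | (75,355) |
| Fence end, left and right corners | (150,552), (190,553) |
| Fence's guiding edge, upper end | (197,270) |
| 45° line | (245,275) to (385,420) |
| Bed's lower edge | (55,427) to (552,440) |

Run:
```python
from h import *
f=np.load("top0.npz");p,d=f["p"],f["d"];ci=ctrl.camera_info("top");z=pts(d,ci)[...,2]
def fit(L): 
    vx,vy,x0,y0=cv2.fitLine(np.array(L,np.float32),cv2.DIST_HUBER,0,.01,.01).ravel(); return np.array([x0,y0]),np.array([vx,vy])
# fence edges rows 200-227 from z mask >.035
R=[];Lf=[]
for v in range(207,228):
    w=np.where(z[v,170:215]>.03)[0]+170
    Lf.append(ray(w.min()-.5,v,.052,ci)[:2]);R.append(ray(w.max()+.5,v,.052,ci)[:2])
for n,L in(("back",Lf),("guide",R)):
    c,dv=fit(L);dv*=-np.sign(dv[0]);print(n,c,dv,np.degrees(np.arctan2(dv[1],-dv[0])))
    print(np.linalg.norm(np.array(L).mean(0)))
print("width",np.mean(np.array(Lf)-np.array(R),0))
# bed near edge
E=[]
for u in list(range(200,345,3)):
    w=np.where(z[195:225,u]>.016)[0]+195
    E.append(ray(u,w.max()+.5,.03,ci)[:2])
c,dv=fit(E[3:]);print("bed near edge",c,dv,np.degrees(np.arctan2(dv[0],-dv[1])))
E=[]
for u in list(range(180,345,3)):
    w=np.where((z[105:140,u]>.016)&(z[105:140,u]<.05))[0]+105
    E.append(ray(u,w.min()-.5,.03,ci)[:2])
c,dv=fit(E);print("bed far edge",c,dv,np.degrees(np.arctan2(dv[0],-dv[1])))
for r in (135,195):
  w=np.where(z[r,150:365]>.016)[0]+150;print("ends",ray(w.min()-.5,r,.03,ci)[:2],ray(w.max()+.5,r,.03,ci)[:2])
C=lambda x,y:(x/4.6-.4+155,y/4.6-.4+110)
a=ray(*C(245,275),.03,ci);b=ray(*C(385,420),.03,ci);print("line45",a,b,np.degrees(np.arctan2(b[1]-a[1],-(b-a)[0])))
print("hub",ray(*C(175,350),.075,ci),"tip",ray(*C(75,355),.077,ci))
e=[ray(*C(x,y),.052,ci) for x,y in((150,552),(190,553),(197,270))];print("fence end L R, guide top",*e)
```

```text
back [0.4782 0.2593] [-0.9989 -0.0477] -2.731653
0.545002651648916
guide [0.4791 0.2328] [-0.9998  0.0211] 1.2090298
0.5310420822530637
width [-0.0007  0.0319]
bed near edge [ 0.522  -0.1069] [0.0053 1.    ] 179.69539
bed far edge [0.8046 0.0531] [0.0113 0.9999] 179.35457
ends [0.7472 0.3366] [ 0.7597 -0.2454]
ends [0.5484 0.3857] [ 0.562  -0.2422]
line45 [0.6356 0.2047 0.03  ] [0.5356 0.1049 0.03  ] -44.96325447017654
hub [0.572  0.2449 0.075 ] tip [0.5667 0.3111 0.077 ]
fence end L R, guide top [0.4389 0.2583 0.052 ] [0.4388 0.2316 0.052 ] [0.633  0.2354 0.052 ]
```

```bash
cat >> h.py <<'E'
from scipy.spatial.transform import Rotation as Rn
def pose():
    o=ctrl.get_obs();w,x,y,z=o["eef_rot"];return o["eef_pos"],Rn.from_quat([x,y,z,w]),o
def to(target,Rt=None):   # world target -> tool-axis shift mm, rotvec deg
    p,R,o=pose(); s=R.inv().apply(np.array(target)-p)*1000
    return s.round(1),(None if Rt is None else np.degrees((R.inv()*Rt).as_rotvec()).round(1))
def down(a): # tool x down, tool y at world yaw a(deg)
    c,s=np.cos(np.radians(a)),np.sin(np.radians(a)); X=np.array([0,0,-1.]);Y=np.array([c,s,0]);return Rn.from_matrix(np.stack([X,Y,np.cross(X,Y)],1))
E
python3 - <<'E'
from h import *
p,R,o=pose();print(R.as_matrix())
for a in(0,90,180,-90):print(a,to([.54,.28,.26],down(a)))
E
```

```text
[[-0.0004  0.4185 -0.9082]
 [ 0.0016 -0.9082 -0.4185]
 [-1.     -0.0016 -0.0003]]
0 (array([ -28.4, -602.8, -607.5]), array([-65.3,  -0.1,   0.1]))
90 (array([ -28.4, -602.8, -607.5]), array([-155.3,   -0.1,    0. ]))
180 (array([ -28.4, -602.8, -607.5]), array([114.7,   0.1,   0.1]))
-90 (array([ -28.4, -602.8, -607.5]), array([24.7,  0. ,  0.1]))
```

step_arm --pt "-28 -600 -607 24.7 0 0 255" --pt "-28 -600 -607 24.7 0 0 255" --pt "-28 -600 -607 24.7 0 0 255" --pt "-28 -600 -607 24.7 0 0 255" --pt "-28 -600 -607 24.7 0 0 255" --pt "-28 -600 -607 24.7 0 0 255" --pt "-28 -600 -607 24.7 0 0 255" --pt "-28 -600 -607 24.7 0 0 255" --pt "-28 -600 -607 24.7 0 0 255" --pt "-28 -600 -607 24.7 0 0 255"

```text
time_s: 1.35
eef_pos: [0.4606, 0.0647, 0.2518]
eef_rot: [0.0, 0.707, 0.0, -0.707]
wrist_force: [1.5, -0.9, 0.7]
opening: 0.002
```

Run:
```python
from h import *
print(to([.54,.28,.26],down(-90)))
```

```text
(array([  -8.2, -215.3,  -79.6]), array([ 0.1, -0. , -0. ]))
```

step_arm --pt "-8 -215 -80 0 0 0 255" --pt "-8 -215 -80 0 0 0 255" --pt "-8 -215 -80 0 0 0 255" --pt "-8 -215 -80 0 0 0 255" --pt "-8 -215 -80 0 0 0 255" --pt "-8 -215 -80 0 0 0 255"

```text
time_s: 2.1
eef_pos: [0.5397, 0.2771, 0.259]
eef_rot: [-0.001, -0.707, -0.0, 0.708]
wrist_force: [-0.3, -0.2, 0.3]
opening: -0.002
```

```bash
cat >> h.py <<'E'
def wrist(name):
    p,R,o=pose(); im,d=ctrl.camera("wrist"); ci=dict(ctrl.camera_info("wrist"))
    T=np.eye(4);T[:3,:3]=R.as_matrix();T[:3,3]=p; ci["T"]=T@ci["hand_eye"]
    cv2.imwrite(f"pics/{name}.png",im[:,:,::-1]); np.savez(f"{name}.npz",p=im,d=d,T=ci["T"],fx=ci["fx"],fy=ci["fy"],cx=ci["cx"],cy=ci["cy"])
    return im,d,ci
E
python3 - <<'E'
from h import *
wrist("w1");print(pose()[0])
E
```

```text
[0.5398 0.2766 0.2593]
```

View pics/w1.png

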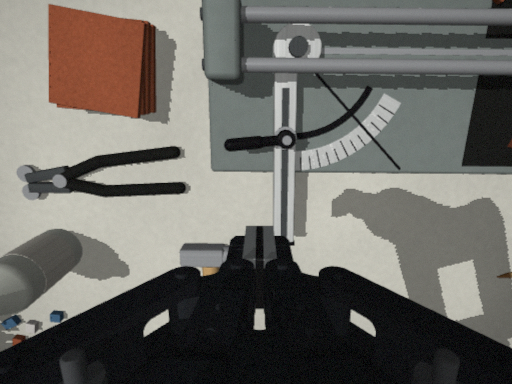

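The wrist view shows the hub at (287,140), the pivot cap at (299,46), and the lever tip's outer end at (226,145). The 45° line runs (318,75) to (399,168), the fence's guiding edge (297,90) to (294,241), and the shut fingertips are at about (260,228).

Run:
```python
from h import *
f=np.load("w1.npz");ci={k:f[k] for k in("T","fx","fy","cx","cy")};p,d=f["p"].astype(int),f["d"];z=pts(d,ci)[...,2]
hub=ray(287,140,.075,ci);tip=ray(226,145,.077,ci);print("hub",hub,"tip",tip,np.linalg.norm((tip-hub)[:2]))
piv=ray(299,46,.053,ci);print("pivotcap",piv)
# guide edge: brightness drop on the right of fence
g=p.sum(2);L=[];B=[]
for v in list(range(90,125,3))+list(range(155,235,3)):
    row=g[v,280:310]; w=np.where(z[v,265:315]>.042)[0]+265
    L.append([v,w.min()-.5,w.max()+.5])
L=np.array(L);
for n,k in(("back",1),("guide",2)):
    W=np.array([ray(u,v,.052,ci)[:2] for v,u in L[:,[0,k]]],np.float32)
    vx,vy,x0,y0=cv2.fitLine(W,cv2.DIST_HUBER,0,.01,.01).ravel();s=-np.sign(vx)
    print(n,"y at x=.665,.57,.44:",[y0+vy/vx*(x-x0) for x in(.665,.57,.44)],"ang",np.degrees(np.arctan2(-s*vy,-s*vx)))
a,b=ray(318,75,.03,ci),ray(399,168,.03,ci);print("45",a,b,np.degrees(np.arctan2(-(b-a)[1],-(b-a)[0])))
e=ray(294,242,.052,ci);print("end",e)
n1,n2=ray(212,171,.03,ci),ray(460,173,.03,ci);print("bed near",n1,n2,np.degrees(np.arctan2((n1-n2)[0],(n1-n2)[1])))
for v in(212,220,226,232): print(v,(d[v,235:285:4]*1000).astype(int))
```

```text
hub [0.5712 0.2475 0.075 ] tip [0.566  0.3122 0.077 ] 0.06491459104920362
pivotcap [0.6666 0.2355 0.053 ]
back y at x=.665,.57,.44: [np.float32(0.2621275), np.float32(0.2608161), np.float32(0.25902152)] ang 0.7908791
guide y at x=.665,.57,.44: [np.float32(0.2360365), np.float32(0.23535983), np.float32(0.23443387)] ang 0.40809575
45 [0.6402 0.2099 0.03  ] [0.5322 0.1039 0.03  ] 44.437954472325885
end [0.4426 0.2335 0.052 ]
bed near [0.5281 0.3356 0.03  ] [0.526  0.0273 0.03  ] 0.38914819504829307
212 [423 425 425 425 425 424 424 424 424 424 369 370 368]
220 [429 427 427 429 429 428 428 428 428 426 372 372 372]
226 [430 430 430 147 147 148 148 148 148 148 374 375 373]
232 [432 432 432 141 140 141 141 140 141 141 378 376 377]
```

step_arm --pt "0 -18 -57 0 0 0 255" --pt "60 -18 -57 0 0 0 255" --pt "120 -18 -57 0 0 0 255" --pt "160 -18 -57 0 0 0 255" --pt "185 -18 -57 0 0 0 255" --pt "199 -18 -57 0 0 0 255" --pt "199 -18 -57 0 0 0 255" --pt "199 -18 -57 0 0 0 255"

```text
time_s: 3.15
eef_pos: [0.5983, 0.2956, 0.0625]
eef_rot: [-0.0, 0.708, 0.0, -0.706]
wrist_force: [0.0, -0.4, 0.5]
opening: -0.0
```

```bash
cat >> h.py <<'E'
def lever(H,f0,cl,side,r=.045,z=.060,gap=0,hx=.011,hy=.007):
    # f0 fence world dir (deg); cl clamp rad; side +1 push anticlockwise, -1 clockwise
    t=np.radians(f0-90)+cl;u=np.array([np.cos(t),np.sin(t)]);n=side*np.array([-u[1],u[0]])
    h=.007+gap+hx*abs(n[0])+hy*abs(n[1]);return np.r_[np.array(H)+r*u-n*h,z]
E
python3 - <<'E'
from h import *
print(pose()[0],pose()[2]["wrist_force"])
for c in np.arange(.07,1.5,.13):print(round(c,2),to(lever((.571,.2475),180.6,c,1))[0])
E
```

```text
[0.5983 0.2956 0.0625] [ 0.0022 -0.4282  0.4644]
0.07 [ 2.5  1.8 12.5]
0.2 [ 2.5  0.1 17.9]
0.33 [ 2.5 -0.9 23.8]
0.46 [ 2.5 -1.1 29.9]
0.59 [ 2.4 -0.3 36.2]
0.72 [ 2.4  1.3 42.6]
0.85 [ 2.4  4.  48.7]
0.98 [ 2.4  7.6 54.6]
1.11 [ 2.4 12.2 60. ]
1.24 [ 2.4 17.7 64.7]
1.37 [ 2.3 23.9 68.5]
```

step_arm --pt "1 2 7 0 0 0 255" --pt "1 2 13 0 0 0 255" --pt "1 0 18 0 0 0 255" --pt "1 -1 24 0 0 0 255" --pt "1 -1 30 0 0 0 255"

```text
time_s: 3.78
eef_pos: [0.5672, 0.2969, 0.0602]
eef_rot: [0.0, 0.707, 0.0, -0.707]
wrist_force: [3.8, -0.9, 1.5]
opening: -0.0
```

Run:
```python
from h import *
print(pose()[0],pose()[2]["wrist_force"])
for c in np.arange(.46,1.45,.1):print(round(c,2),to(lever((.571,.2475),180.6,c,1))[0])
```

```text
[0.5672 0.2969 0.0602] [ 3.8465 -0.8627  1.5009]
0.46 [ 0.2  0.2 -1.2]
0.56 [0.2 0.7 3.7]
0.66 [0.2 1.7 8.6]
0.76 [ 0.2  3.3 13.4]
0.86 [ 0.2  5.5 18.1]
0.96 [ 0.2  8.3 22.7]
1.06 [ 0.2 11.6 26.9]
1.16 [ 0.2 15.5 30.8]
1.26 [ 0.2 19.9 34.2]
1.36 [ 0.1 24.7 37.2]
```

Contact force is about 3.8 N, which is what the lever's friction predicts. I'll continue.

step_arm --pt "0 1 4 0 0 0 255" --pt "0 2 9 0 0 0 255" --pt "0 3 13 0 0 0 255" --pt "0 5 18 0 0 0 255" --pt "0 8 23 0 0 0 255" --pt "0 12 27 0 0 0 255" --pt "0 15 31 0 0 0 255" --pt "0 20 34 0 0 0 255" --pt "0 24 37 0 0 0 255" --pt "0 24 37 0 0 0 255"

```text
time_s: 5.03
eef_pos: [0.5294, 0.272, 0.0595]
eef_rot: [-0.0, -0.707, 0.0, 0.708]
wrist_force: [0.1, 0.2, 1.0]
opening: 0.0
```

Run:
```python
from h import *
print(pose()[0],pose()[2]["wrist_force"])
f=np.load("top0.npz")
im,d,ci=wrist("w2")
```

```text
[0.5294 0.272  0.0595] [0.0912 0.1976 0.9885]
```

View pics/w2.png

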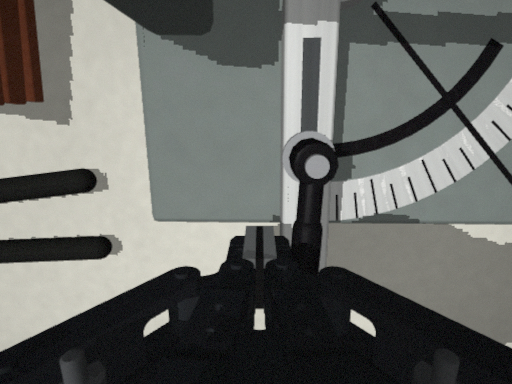

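The lever now lies nearly along the fence: hub at (317,165), lever running down to (305,255). The fence hasn't moved. Next the finger goes behind the fence's outer part.

step_arm --pt "0 -10 0 0 0 0 255" --pt "-30 -12 0 0 0 0 255" --pt "-30 -12 40 0 0 0 255" --pt "-30 -10 60 0 0 0 255" --pt "-10 -10 60 0 0 0 255" --pt "10 -10 60 0 0 0 255" --pt "19 -10 60 0 0 0 255" --pt "19 -10 60 0 0 0 255" --pt "19 -10 60 0 0 0 255"

```text
time_s: 6.2
eef_pos: [0.4707, 0.2828, 0.0414]
eef_rot: [0.0, 0.707, 0.0, -0.707]
wrist_force: [-0.7, -0.0, 0.2]
opening: -0.001
```

```bash
cat >> h.py <<'E'
def fence(P,phi,r=.197,z=.041,hx=.011,hy=.007):
    t=np.radians(phi);u=np.array([np.cos(t),np.sin(t)]);n=np.array([-u[1],u[0]])
    return np.r_[np.array(P)+r*u-n*(.025+hx*abs(n[0])+hy*abs(n[1])),z]
E
python3 - <<'E'
from h import *
im,d,ci=wrist("w3")
g=im.astype(int)
print(pose()[0],pose()[2]["wrist_force"])
for c in np.arange(180.6,225,3):print(round(c,2),to(fence((.666,.236),c))[0])
E
```

```text
[0.4709 0.2828 0.0416] [ 0.9496  0.2122 -0.8862]
180.6 [ 0.5 16.8  2.2]
183.6 [ 0.5 26.6  3.6]
186.6 [ 0.5 36.4  4.4]
189.6 [ 0.5 46.4  4.8]
192.6 [ 0.5 56.4  4.6]
195.6 [ 0.5 66.4  4. ]
198.6 [ 0.5 76.3  2.8]
201.6 [ 0.5 86.3  1.2]
204.6 [ 0.5 96.1 -1. ]
207.6 [  0.5 105.9  -3.7]
210.6 [  0.5 115.6  -6.8]
213.6 [  0.5 125.1 -10.5]
216.6 [  0.5 134.4 -14.7]
219.6 [  0.5 143.6 -19.4]
222.6 [  0.5 152.5 -24.6]
```

View pics/w3.png

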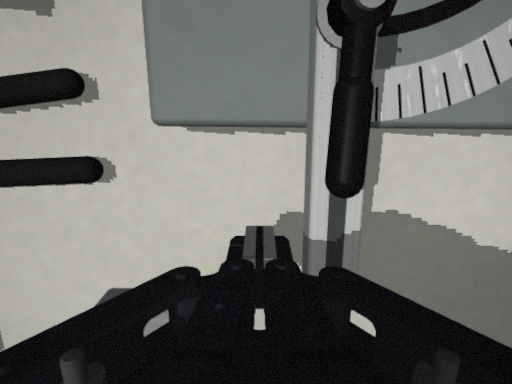

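Run:
```python
from h import *
f=np.load("w3.npz");ci={k:f[k] for k in("T","fx","fy","cx","cy")}
h,t=ray(366,4,.075,ci),ray(345,195,.077,ci);print(h,t,np.linalg.norm((t-h)[:2]),np.degrees(np.arctan2(*(t-h)[[1,0]])))
```

```text
[0.5679 0.2488 0.075 ] [0.5054 0.2513 0.077 ] 0.06263177024916632 177.70040992811585
```

step_arm --pt "0 9 2 0 0 0 255" --pt "0 17 2 0 0 0 255" --pt "0 27 4 0 0 0 255" --pt "0 36 4 0 0 0 255" --pt "0 46 5 0 0 0 255" --pt "0 56 5 0 0 0 255" --pt "0 66 4 0 0 0 255" --pt "0 76 3 0 0 0 255"

```text
time_s: 7.25
eef_pos: [0.4686, 0.2071, 0.0419]
eef_rot: [-0.001, 0.708, 0.001, -0.706]
wrist_force: [2.6, 7.2, 0.4]
opening: -0.001
```

step_arm --pt "0 10 -2 0 0 0 255" --pt "0 20 -4 0 0 0 255" --pt "0 30 -7 0 0 0 255" --pt "0 40 -10 0 0 0 255" --pt "0 49 -13 0 0 0 255" --pt "0 58 -18 0 0 0 255" --pt "0 58 -18 0 0 0 255"

```text
time_s: 8.12
eef_pos: [0.4858, 0.1483, 0.0414]
eef_rot: [-0.0, 0.707, 0.0, -0.707]
wrist_force: [-0.8, 3.2, 2.6]
opening: -0.0
```

Run:
```python
from h import *
im,d,ci=wrist("w4")
print(pose()[0],pose()[2]["wrist_force"])
for c in (216.6,219,221,222,223,224,224.5):print(c,to(fence((.666,.236),c))[0])
```

```text
[0.4855 0.1483 0.0412] [-0.0425  1.3494  2.0084]
216.6 [ 0.2 -0.1 -0.2]
219 [ 0.2  7.2 -3.9]
221 [ 0.2 13.2 -7.2]
222 [ 0.2 16.2 -9. ]
223 [  0.2  19.1 -10.8]
224 [  0.2  22.  -12.6]
224.5 [  0.2  23.5 -13.6]
```

View pics/w4.png

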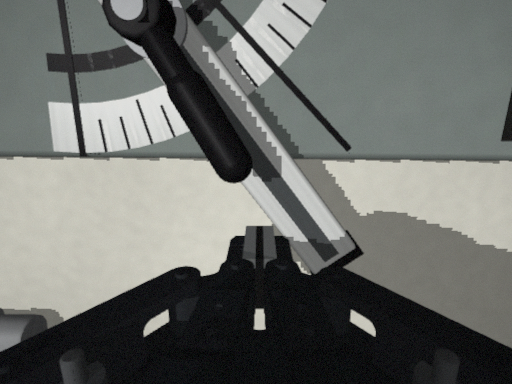

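The fence is just short of the line: its outer guiding-edge corner is near (345,237), and the 45° line runs from (225,8) to its end at (350,150).

```bash
cat >> h.py <<'E'
def guide(name,rows,P=(.666,.236)):
    f=np.load(name+".npz");ci={k:f[k] for k in("T","fx","fy","cx","cy")};z=pts(f["d"],ci)[...,2]
    W=[]
    for v in rows:
        w=np.where((z[v,150:380]>.046)&(z[v,150:380]<.060))[0]+150
        if len(w): W.append(ray(w.max()+.5,v,.052,ci)[:2])
    W=np.array(W,np.float32)
    vx,vy,x0,y0=cv2.fitLine(W,cv2.DIST_HUBER,0,.01,.01).ravel()
    if vx>0: vx,vy=-vx,-vy
    n=np.array([-vy,vx]);print("edge dir",np.degrees(np.arctan2(vy,vx))%360,"resid",np.std((W-[x0,y0])@n),"pivot offset",(np.array(P)-[x0,y0])@n, "ang to outer pt",np.degrees(np.arctan2(*(W[-1]-P)[::-1]))%360,W[0],W[-1])
    return ci
E
python3 - <<'E'
from h import *
ci=guide("w4",range(60,225,4))
a,b=ray(225,8,.03,ci),ray(350,150,.03,ci);print("45",a,b,np.degrees(np.arctan2(*(b-a)[[1,0]]))%360, np.degrees(np.arctan2(*(b[:2]-[.666,.236])[::-1]))%360,np.linalg.norm(b[:2]-[.666,.236]))
E
```

```text
edge dir 216.92319 resid 9.496521e-05 pivot offset -2.8600409217371442e-05 ang to outer pt 216.95704292769426 [0.5696 0.1636] [0.4992 0.1105]
45 [0.5944 0.1635 0.03  ] [0.5304 0.1023 0.03  ] 223.75138871466189 224.6132738754802 0.1904297861640354
```

step_arm --pt "0 7 -4 0 0 0 255" --pt "0 13 -7 0 0 0 255" --pt "0 18 -10 0 0 0 255" --pt "0 21 -12 0 0 0 255" --pt "0 22 -13 0 0 0 255" --pt "0 22 -13 0 0 0 255"

```text
time_s: 8.93
eef_pos: [0.4979, 0.1272, 0.0409]
eef_rot: [0.0, -0.707, -0.001, 0.707]
wrist_force: [-1.5, 5.3, 3.2]
opening: 0.005
```

Run:
```python
from h import *
wrist("w5")
print(pose()[0],pose()[2]["wrist_force"])
guide("w5",range(40,225,4))
```

```text
[0.4978 0.1272 0.0409] [-1.5503  5.5734  3.3247]
edge dir 223.68056 resid 9.363685e-05 pivot offset -0.00043981047267782023 ang to outer pt 223.7566637199436 [0.589  0.1617] [0.5116 0.0882]
```

View pics/w5.png

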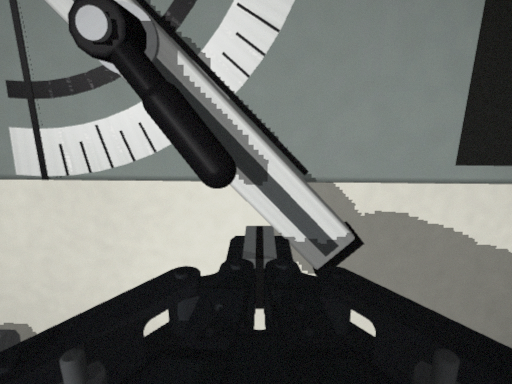

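The fence nearly touches the line; the line's end shows at about (306,172), just beside the edge. The edge reads 223.7° and the line about 224.5°, so I'll nudge the fence 0.7° further.

step_arm --pt "0 1 -1 0 0 0 255" --pt "0 2.2 -1.3 0 0 0 255" --pt "0 2.2 -1.3 0 0 0 255" --pt "0 2.2 -1.3 0 0 0 255"

```text
time_s: 9.48
eef_pos: [0.4991, 0.1251, 0.0409]
eef_rot: [0.0, -0.707, -0.001, 0.707]
wrist_force: [-0.8, 5.4, 1.7]
opening: 0.001
```

Run:
```python
from h import *
wrist("w6")
print(pose()[0],pose()[2]["wrist_force"])
guide("w6",range(40,225,4))
f=np.load("w5.npz");ci={k:f[k] for k in("T","fx","fy","cx","cy")}
b=ray(306,173,.03,ci);print(b,np.degrees(np.arctan2(*(b[:2]-[.666,.236])[::-1]))%360)
```

```text
[0.4991 0.1251 0.0409] [0.1302 6.0917 3.2525]
edge dir 224.31812 resid 9.457373e-05 pivot offset -0.0004898554390176103 ang to outer pt 224.46951486237595 [0.5902 0.1612] [0.5129 0.0857]
[0.5309 0.103  0.03  ] 224.53694171187132
```

step_arm --pt "0 -6 6 0 0 0 255" --pt "0 -11 11 0 0 0 255" --pt "-35 -12 12 0 0 0 255" --pt "-70 -12 12 0 0 0 255" --pt "-75 -12 12 0 0 0 255" --pt "-75 -12 12 0 0 0 255"

```text
time_s: 10.28
eef_pos: [0.4872, 0.1363, 0.1155]
eef_rot: [-0.0, -0.707, -0.0, 0.707]
wrist_force: [-0.2, 0.5, -1.1]
opening: -0.0
```

Run:
```python
from h import *
print(pose()[0],pose()[2]["wrist_force"])
H=(.5894,.1784)
print(to(lever(H,224.4,1.45,-1,gap=.012)),lever(H,224.4,1.45,-1,gap=.012))
```

```text
[0.4872 0.1363 0.1155] [-0.1944  0.5139 -1.0664]
(array([ 55.5,  10.2, -85.5]), None) [0.5727 0.1262 0.06  ]
```

step_arm --pt "0 14 -45 0 0 0 255" --pt "0 11 -86 0 0 0 255" --pt "0 11 -86 0 0 0 255" --pt "25 11 -86 0 0 0 255" --pt "45 11 -86 0 0 0 255" --pt "55 11 -86 0 0 0 255" --pt "55 11 -86 0 0 0 255" --pt "55 11 -86 0 0 0 255"

```text
time_s: 11.28
eef_pos: [0.5741, 0.1255, 0.0615]
eef_rot: [0.0, 0.708, 0.0, -0.707]
wrist_force: [0.3, 0.0, 0.3]
opening: 0.004
```

Run:
```python
from h import *
wrist("w7")
print(pose()[0],pose()[2]["wrist_force"])
H=(.5894,.1784)
for c in np.arange(1.5,0,-.12):print(round(c,2),to(lever(H,224.4,c,-1))[0])
```

```text
[0.5743 0.1255 0.0617] [ 0.359  -0.2028 -0.0886]
1.5 [ 1.7 -9.   6.6]
1.38 [  1.7 -12.4  12. ]
1.26 [  1.7 -16.6  17. ]
1.14 [  1.7 -21.5  21.4]
1.02 [  1.7 -27.1  25.1]
0.9 [  1.7 -33.3  28.1]
0.78 [  1.7 -39.5  30.1]
0.66 [  1.7 -43.8  31.5]
0.54 [  1.7 -48.3  32.6]
0.42 [  1.7 -53.2  33.2]
0.3 [  1.7 -58.2  33.2]
0.18 [  1.7 -63.4  32.6]
0.06 [  1.7 -68.7  31.3]
```

View pics/w7.png

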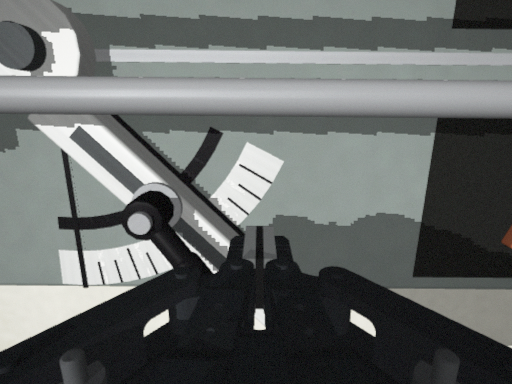

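The finger stands on the guiding side at (260,230), with the hub at (140,222) and the lever running down-right to (200,265). Contact force is zero. I'll push clockwise in stages.

step_arm --pt "1 -4 3 0 0 0 255" --pt "1 -9 7 0 0 0 255" --pt "1 -12 12 0 0 0 255" --pt "1 -17 17 0 0 0 255" --pt "1 -22 21 0 0 0 255" --pt "1 -27 25 0 0 0 255" --pt "1 -33 28 0 0 0 255"

```text
time_s: 12.2
eef_pos: [0.5451, 0.1586, 0.0596]
eef_rot: [-0.0, -0.707, -0.0, 0.707]
wrist_force: [1.3, -2.9, -0.0]
opening: 0.002
```

Run:
```python
from h import *
print(pose()[0],pose()[2]["wrist_force"])
H=(.5894,.1784)
for c in np.arange(.9,-.1,-.1):print(round(c,2),to(lever(H,224.4,c,-1))[0])
```

```text
[0.5451 0.1586 0.0596] [ 1.3391 -2.9282 -0.0073]
0.9 [-0.4 -0.1 -1.1]
0.8 [-0.4 -5.5  0.6]
0.7 [-0.4 -9.1  1.9]
0.6 [ -0.4 -12.8   2.9]
0.5 [ -0.4 -16.7   3.6]
0.4 [ -0.4 -20.8   4. ]
0.3 [ -0.4 -25.    4. ]
0.2 [ -0.4 -29.3   3.5]
0.1 [ -0.4 -33.7   2.6]
0.0 [ -0.4 -38.1   1.3]
```

step_arm --pt "0 -5 1 0 0 0 255" --pt "0 -9 2 0 0 0 255" --pt "0 -13 3 0 0 0 255" --pt "0 -17 4 0 0 0 255" --pt "0 -21 4 0 0 0 255" --pt "0 -25 4 0 0 0 255" --pt "0 -29 3.5 0 0 0 255" --pt "0 -32 3 0 0 0 255" --pt "0 -34 2.6 0 0 0 255" --pt "0 -34 2.6 0 0 0 255"

```text
time_s: 13.45
eef_pos: [0.5429, 0.1927, 0.0597]
eef_rot: [-0.0, -0.707, -0.0, 0.707]
wrist_force: [-1.0, -1.6, 0.2]
opening: 0.004
```

Run:
```python
from h import *
wrist("w8")
print(pose()[0],pose()[2]["wrist_force"])
```

```text
[0.5429 0.1926 0.0597] [-0.4146 -2.0824 -0.4754]
```

View pics/w8.png

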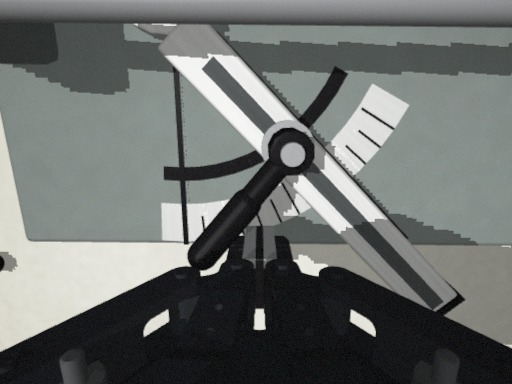

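The lever is now almost square to the fence: hub at (292,154), tip end at (195,265). I'll measure both angles before backing off.

Run:
```python
from h import *
ci=guide("w8",range(180,285,4))
h,t=ray(292,154,.075,ci),ray(201,257,.077,ci);a=np.degrees(np.arctan2(*(t-h)[[1,0]]));print(h,t,np.linalg.norm((t-h)[:2]),a,"clamp vs 134.4:",np.radians(a-134.4))
```

```text
edge dir 192.07503 resid 0.0029386368 pivot offset -0.07812657741090959 ang to outer pt 216.71608328958712 [0.5729 0.1453] [0.5184 0.1259]
[0.5896 0.1788 0.075 ] [0.5429 0.2189 0.077 ] 0.06150765487925717 139.33569726373344 clamp vs 134.4: 0.08614416813382328
```

step_arm --pt "0 -1 -0.3 0 0 0 255" --pt "0 -2 -0.6 0 0 0 255" --pt "0 -2 -0.6 0 0 0 255"

```text
time_s: 13.88
eef_pos: [0.5436, 0.1944, 0.0598]
eef_rot: [-0.0, -0.707, -0.0, 0.707]
wrist_force: [0.5, -2.5, -0.8]
opening: -0.004
```

step_arm --pt "0 5 5 0 0 0 255" --pt "0 10 10 0 0 0 255" --pt "-40 10 10 0 0 0 255" --pt "-100 10 10 0 0 0 255" --pt "-160 10 20 0 0 0 255" --pt "-200 10 60 0 0 0 255" --pt "-200 10 60 0 0 0 255" --pt "-200 10 60 0 0 0 255" --pt "-200 10 60 0 0 0 255"

```text
time_s: 15.0
eef_pos: [0.4832, 0.1841, 0.258]
eef_rot: [-0.0, -0.706, -0.0, 0.708]
wrist_force: [1.0, -0.8, -0.1]
opening: 0.004
```

Run:
```python
from h import *
wrist("w9")
print(pose()[0],pose()[2]["wrist_force"])
p,d=ctrl.camera("top");q=np.load("top0.npz")["p"]
a=np.abs(p.astype(int)-q).sum(2)>70
n,l,s,c=cv2.connectedComponentsWithStats(cv2.morphologyEx(a.astype(np.uint8),2,np.ones((2,2))))
print("changed:",s[1:][s[1:,4]>8])
```

```text
[0.4832 0.1841 0.2579] [ 0.1137 -0.5952  0.0259]
changed: [[  211   153     8     3    17]
 [  180   156    44    22   285]
 [  157   158   355   226 34210]
 [  171   165    19    11   142]
 [  187   169    12    17   120]
 [  214   170     5     3    11]
 [  219   173     6     6    28]
 [  203   174    10    14    80]
 [  214   181     7     6    17]
 [  173   186    18     4    43]
 [  162   247     4    12    34]
 [  243   349    75    35  1401]]
```

View pics/w9.png

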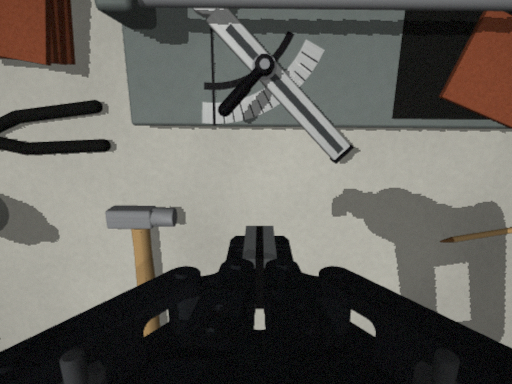

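The fence lies over the 45° line with its end at (345,150). The lever is square to it, from the hub at (265,64) to the tip at (224,108), and nothing else looks moved. One last numeric check follows.

Run:
```python
from h import *
ci=guide("w9",range(75,145,3))
h,t=ray(265,64,.075,ci),ray(224,109,.077,ci);a=np.degrees(np.arctan2(*(t-h)[[1,0]]));print(h,t,"clamp",np.radians(a-134.4))
```

```text
edge dir 224.33163 resid 0.00024564218 pivot offset 0.0004293554897687009 ang to outer pt 224.07835844328733 [0.5812 0.1538] [0.5076 0.0826]
[0.5894 0.1784 0.075 ] [0.5462 0.2202 0.077 ] clamp 0.02695288705185815
```

```bash
python3 -c "
from bench import ctrl
print(ctrl.hand_in())"
```

```text
the job is handed in; nothing more can be done
None
```

I loosened the clamp, swung the fence onto the 45° line, pushed the lever back tight, and handed the job in at about 15 s. No verdict came back.

- **Loosening:** pushing the lever with the shut fingertips took it to its loose stop (about 1.5 rad). Readings at the end of the moves were about 4 N or less. The fence showed no movement before I swung it.
- **Fence:** its edge last read 224.1° to 224.3° in world bearing. The line read mostly 224.4° to 224.6°, so they agree to about 0.5°, against the 2° allowed. One short-segment reading of the line gave 223.75°, which I set aside; even against that the fence is within 0.6°.
- **Locking:** the last picture puts the lever at about 0.03 rad, where under 0.2 is needed. I stopped short of pressing it on its stop, so as not to shift the fence.
- **Other objects:** the tool finished clear of everything. The hammer, nippers, pencil, tile stack and tile looked undisturbed in the last wrist picture. I compared before and after top views only for changed regions, and the arm hides some of that picture. I did not measure each object's shift or re-check the offcut, bowl or glue bottle up close.

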